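# Finger test of a curved touch strip

### The arm

A 6-joint arm with a two-finger parallel gripper is mounted at the origin on the work surface. World frame = base frame: x ahead of the robot, y to its left, z up, the work surface at z = 0. Lengths are in m, angles in rad, forces in N, time in s.
With the tool pointing down it reaches from about 0.225 to 0.725 m from the base axis. Payload 3.1 kg.
Tool frame: the origin (TCP) lies at the centre of the arm's flange, where the gripper is bolted on; the fingertips stand 173 mm ahead of it and the grasp point (between the pads) lies 155 mm ahead of it; z points along the fingers, y is the direction in which the jaws open and shut (so a half turn about z gives the same grasp; the last joint's range is limited). The gripper opens to 85 mm and grips with 20 to 120 N. Pads are 22 mm wide; open, the fingers measure 114 mm over their backs; the gripper's body (76 mm by 85 mm) begins 54 mm behind the grasp point. The pads swing forward as they close: fully open they stand 13 mm farther back than shut.
Start: joints at [1.218, 0.048, 0.099, 1.622, 0, 1.443], TCP at [0.117, 0.512, 0.405] pointing down, gripper open.
Joint ranges: [-2.91, 2.91], [-0.99, 1.94], [-1.21, 1.42], [-2.12, 2.29], [-1.49, 1.47], [-3.14, 3.14]. Speed limits (rad/s): [2.79, 2.79, 3.14, 3.14, 3.14, 3.14].

### API

Orientations are given as a unit quaternion [w, x, y, z].
In Python, from plant import r gives the robot as it stands. The module is installed in compiled form; this text tells all that it offers.
- The arm moves only by the shell command python3 -m creep 'ROWS' [OPENING] [FORCE]. ROWS is JSON, a list of rows, each an object of numbers: "dx", "dy", "dz": the shift along the tool's x, y, z in m; "spin": the turn about the tool's z in degrees. A call has 1 to 10 rows; each row is the pose to reach, as a shift and turn from the pose commanded when the call began, along the tool's axes at that moment; what a row does not reach only later rows make up. A row lasts 1/12 s, in which the tool goes at most 41.7 mm and 7.16 degrees, less where a joint would pass 70% of its speed; a pose out of reach is approached as far as the arm can. A call with a gripper value outside its range is refused whole. OPENING is the closure, from 0 (fully open) to 1 (shut), set as the call begins (- or left out, the last holds). The fingers move at their own pace and stop on an object; FORCE is the grip in N (left out, the last holds). Time passes only in rows, so rows that repeat a pose let the fingers close. It gives the time, the measured TCP pose, the force and the opening at its end, in the units of the state.
- r.get_state(): the state, without advancing time (a new reading comes with each control period).
- r.camera(name): name is "scene" or "side" or "wrist"; returns a dict with "image" (384x512x3 uint8, red, green, blue), "fx", "fy", "cx", "cy" (pixels), "dist" ([k1, k2, p1, p2, k3] as OpenCV has them; the pictures are not rectified), "pose" (4x4, takes a point from camera to world coordinates). Camera axes: x right, y down, z forward; pixel columns grow to the right and rows downward; lengths in m; the calibration is good to about 2 mm. A picture is of the moment at which its call begins. There is no depth.
- r.hand_in(): hands the job in, once; it reports no verdict.
Trained networks look in the newest picture that a camera, given by its name, has taken for a name from the list of things; names that differ only in an ending like _2 or _b are one class to them, and where a whole thing is asked for, a point or a joint stands for the part that bears it (a point fixed in the world has none). Each returns a list of dicts, best first, with "confidence" (0 to 1); they miss things now and then, are a little off and sometimes report something else, mostly with a low value. They report only what shows in the picture. A call takes as long as a camera call.
- r.recognise(query, camera): "at" ([x, y, z] in m, in world coordinates, good to about 4 mm: the middle of the surface that is visible of it).
- r.tip_of(query, camera): "at" ([x, y, z] in m, in world coordinates, good to about 4 mm: a listed point, or the origin of a listed thing).
The state is a dict: "time": time; "q": joint angles; "qd": joint speeds; "effort": joint torques, N m; "tcp_pos": TCP position; "eef_rot": TCP orientation; "wrist_force": force on the tool from outside, world axes, zero at the start; "moment": the same for the moment, N m; "width": finger opening in m.
Only numpy, scipy, OpenCV 4.12 (cv2) and the standard library are available. Lean on these libraries where they do the work, as an engineer would, in place of code of your own. Each camera call takes 0.05 s, during which the arm holds its last target. There are 200 camera calls.

### The job

Test the touch strip on the blue circuit board in its spring-bed fixture: with a fingertip, follow the curved row of pads and lightly touch every pad in turn, from the white one to the green one, then finish with the fingertip still resting lightly on the green pad alone (the program ends while it is held there). Never press the springy board hard (it may sink a few millimetres, not a whole centimetre), keep off the delicate components beside the row, and leave the bottle, spool and screwdriver where they are.

Things in the scene. Friction and masses are not known exactly. Their poses are not given: they have to be found in the camera images.
- fixture: Fixed spring-bed test fixture, any yaw: grey base plate 270 (x) x 360 (y) x 12 mm. Origin: centre of its underside, on the bench; z up. Over it floats the blue touch board, 130 x 220 x 4 mm, centred, upper face 34 mm above the bench untouched. Four posts at x = +-55, y = +-100 mm with brass caps 13 mm across, tops 39 mm above the bench.
- board (a joint): How far the touch board is pressed down, in m: 0 untouched, 0.015 against the stop. It only moves straight down and springs back up by itself: it begins to move at about 0.6 N, plus 0.3 N for every mm (about 2 N at 5 mm). Pressed more than 10 mm counts as too hard.
- parts (a point): Delicate components fixed on the board inside the curve of pads: a black heat sink 14 x 26 mm, 20 mm tall, at this point, and two round capacitors 12 mm across, 18 mm tall, at x = -8, y = +-26 mm. This point: heat sink's foot, on the board's upper face; axes as the fixture's. Not to be touched.
- pad0 (a point): Touch pad 1 of 6, white (the first): a disc 22 mm across, 2 mm proud of the board and fixed to it; this point: centre of its top, 36 mm above the bench untouched. The pads follow an arc of 100 mm radius, centres 38 mm apart, joined by a thin brass line, in order pad0 (white) to pad5 (green).
- pad1 (a point): Touch pad 2 of 6, brass: a disc 22 mm across, 2 mm proud of the board and fixed to it; this point: centre of its top, 36 mm above the bench untouched.
- pad2 (a point): Touch pad 3 of 6, brass: a disc 22 mm across, 2 mm proud of the board and fixed to it; this point: centre of its top, 36 mm above the bench untouched.
- pad3 (a point): Touch pad 4 of 6, brass: a disc 22 mm across, 2 mm proud of the board and fixed to it; this point: centre of its top, 36 mm above the bench untouched.
- pad4 (a point): Touch pad 5 of 6, brass: a disc 22 mm across, 2 mm proud of the board and fixed to it; this point: centre of its top, 36 mm above the bench untouched.
- pad5 (a point): Touch pad 6 of 6, green (the last): a disc 22 mm across, 2 mm proud of the board and fixed to it; this point: centre of its top, 36 mm above the bench untouched.
- bottle_mid (a point): Centre (half-way up) of a loose small white bottle with a red cap, 32 mm across, 65 mm tall, standing on the fixture's base plate beside one end of the board. Leave alone.
- spool_mid (a point): Centre (half-way up) of a loose orange spool, 44 mm across, 34 mm tall, standing on the base plate beside the other end of the board. Leave alone.
- driver_mid (a point): Middle of a loose small screwdriver with a yellow handle, lying along the edge of the base plate: 130 mm long in all, 14 mm thick (this point is where handle and shaft meet, 7 mm above the plate). Leave alone.

How it is judged:
By the outcome, as a careful person would: the job done as asked, in the order asked, and still so for the second after the job is handed in, while the arm keeps its last pose, push and grip.
It also fails if it takes over 37 s, if anything falls off the work surface, if the arm or the gripper's body presses on something with over 40 N, if the wrist force passes 120 N, or if a joint passes its speed limit or range.

## Working session

There is one attempt and no reset: what is moved stays moved. The work goes in short steps, Python scripts to look and compute and a shell command to move; the robot and the scene stay as the last step left them, time stands still between calls to the robot, and variables do not carry over. Pictures are saved under pics/ and viewed, about 8 in all and at most 12, crops included, and the job is handed in when it is done.

```bash
mkdir -p pics; python3 - <<'E'
from plant import r
import cv2,numpy as np
s=r.get_state(); print({k:np.round(v,3).tolist() for k,v in s.items()})
ims=[]
for c in ["scene","side","wrist"]:
    d=r.camera(c); cv2.imwrite(f"pics/a_{c}.png",d["image"][...,::-1]); ims.append(d["image"])
    for n in ["fixture","parts","pad0","pad1","pad2","pad3","pad4","pad5","bottle_mid","spool_mid","driver_mid"]:
        o=r.tip_of(n,c)
        print(c,n,[(np.round(x["at"],3).tolist(),round(x["confidence"],2)) for x in o[:2]])
E
```

```text
{'time': 0.0, 'q': [1.218, 0.049, 0.098, 1.622, 0.0, 1.443], 'qd': [-0.0, -0.0, 0.001, -0.001, 0.001, 0.001], 'effort': [-0.001, -33.879, 32.001, 0.02, -0.0, -0.0], 'tcp_pos': [0.117, 0.512, 0.404], 'eef_rot': [-0.0, 0.112, 0.994, -0.001], 'wrist_force': [0.551, 0.379, 0.515], 'moment': [0.033, 0.004, 0.02], 'width': 0.086}
scene fixture [([0.593, -0.064, 0.005], 0.92), ([0.574, -0.045, 0.037], 0.57)]
scene parts [([0.575, -0.046, 0.035], 0.85)]
scene pad0 [([0.513, -0.106, 0.034], 0.94), ([0.656, -0.015, 0.033], 0.73)]
scene pad1 [([0.513, -0.106, 0.034], 0.94), ([0.656, -0.015, 0.033], 0.73)]
scene pad2 [([0.513, -0.106, 0.034], 0.94), ([0.656, -0.015, 0.033], 0.73)]
scene pad3 [([0.513, -0.106, 0.034], 0.94), ([0.656, -0.015, 0.033], 0.73)]
scene pad4 [([0.513, -0.106, 0.034], 0.94), ([0.656, -0.015, 0.033], 0.73)]
scene pad5 [([0.513, -0.106, 0.034], 0.94), ([0.656, -0.015, 0.033], 0.73)]
scene bottle_mid [([0.62, -0.09, 0.038], 0.71), ([0.696, 0.053, 0.042], 0.7)]
scene spool_mid [([0.457, -0.129, 0.033], 0.89)]
scene driver_mid [([0.522, 0.01, 0.018], 0.47)]
side fixture [([0.593, -0.067, 0.004], 0.87)]
side parts [([0.573, -0.044, 0.032], 0.6)]
side pad0 [([0.654, -0.02, 0.039], 0.97), ([0.515, -0.105, 0.037], 0.94)]
side pad1 [([0.654, -0.02, 0.039], 0.97), ([0.515, -0.105, 0.037], 0.94)]
side pad2 [([0.654, -0.02, 0.039], 0.97), ([0.515, -0.105, 0.037], 0.94)]
side pad3 [([0.654, -0.02, 0.039], 0.97), ([0.515, -0.105, 0.037], 0.94)]
side pad4 [([0.654, -0.02, 0.039], 0.97), ([0.515, -0.105, 0.037], 0.94)]
side pad5 [([0.654, -0.02, 0.039], 0.97), ([0.515, -0.105, 0.037], 0.94)]
side bottle_mid [([0.698, 0.05, 0.043], 0.95)]
side spool_mid [([0.452, -0.132, 0.029], 0.62)]
side driver_mid []
wrist fixture []
wrist parts []
wrist pad0 []
wrist pad1 []
wrist pad2 []
wrist pad3 []
wrist pad4 []
wrist pad5 []
wrist bottle_mid []
wrist spool_mid []
wrist driver_mid []
```

View pics/a_scene.png

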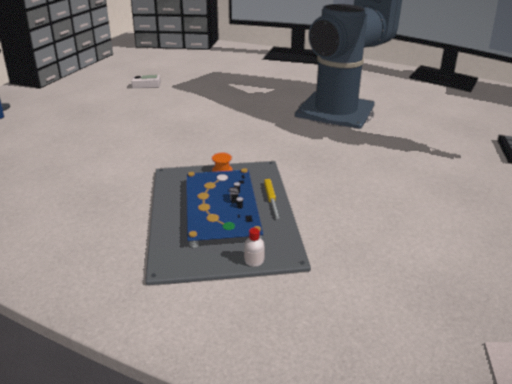

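View pics/a_side.png

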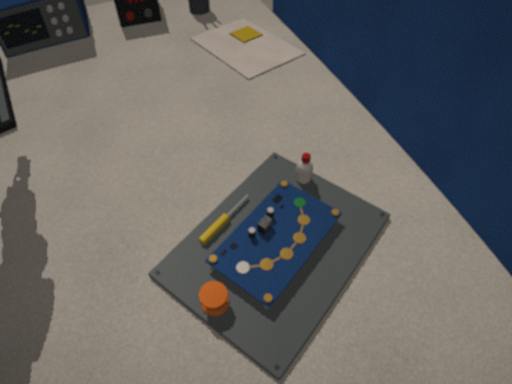

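The scene view shows the fixture with the white pad at (222,178), the green pad at (229,226) and the arc bulging left. In the side view the pads run white (243,267), (266,264), (287,254), (299,238), (304,220), green (300,202). Next I'll back-project these pixels and fit the arc.

```bash
cat > h.py <<'E'
import numpy as np, cv2
from scipy.optimize import least_squares
def plane(d,uv,z):
    K=np.array([[d["fx"],0,d["cx"]],[0,d["fy"],d["cy"]],[0,0,1]])
    n=cv2.undistortPoints(np.array(uv,float).reshape(-1,1,2),K,np.array(d["dist"]))[:,0]
    T=np.array(d["pose"]); v=np.c_[n,np.ones(len(n))]@T[:3,:3].T
    return T[:3,3]+v*((z-T[2,3])/v[:,2])[:,None]
def proj(d,P):
    T=np.linalg.inv(np.array(d["pose"])); K=np.array([[d["fx"],0,d["cx"]],[0,d["fy"],d["cy"]],[0,0,1]])
    return cv2.projectPoints(np.array(P,float),cv2.Rodrigues(T[:3,:3])[0],T[:3,3],K,np.array(d["dist"]))[0][:,0]
def refine(im,uv,rad=7):
    """centroid of non-blue (pad coloured) pixels near each guess"""
    f=im.astype(float); m=(np.maximum(f[...,0],f[...,1])>1.15*f[...,2])|(f.min(2)>130)
    out=[]
    Y,X=np.mgrid[:im.shape[0],:im.shape[1]]
    for u,v in uv:
        for _ in range(4):
            k=m&((X-u)**2+(Y-v)**2<rad**2); u,v=X[k].mean(),Y[k].mean()
        out.append((u,v))
    return np.array(out)
A=2*np.arcsin(.019/.1)*(np.arange(6)-2.5)
def arc(p): # p: circle centre x,y, direction of bulge
    return np.c_[p[0]+.1*np.cos(p[2]+A),p[1]+.1*np.sin(p[2]+A)]
E
python3 - <<'E'
from plant import r
from h import *
G={"scene":[(222,178),(210,186),(204,196),(204,207),(212,218),(229,226)],"side":[(243,267),(266,264),(287,254),(299,238),(304,220),(300,202)]}
al=[]
for c in G:
    d=r.camera(c); uv=refine(d["image"],G[c],5); P=plane(d,uv,.036)[:,:2]; al.append(P)
    for s in (1,-1):
        f=least_squares(lambda p:(arc(p)[::s]-P).ravel(),[.58,-.05,np.arctan2(*(P.mean(0)-[.58,-.05])[::-1])])
        print(c,s,np.round(f.x,4),f.cost); 
        if s==1: print(np.round(uv,1).tolist(),np.round(P,4).tolist(),np.round(np.linalg.norm(np.diff(P,axis=0),axis=1),4))
for s in (1,-1):
    f=least_squares(lambda p:np.concatenate([(arc(p)[::s]-P).ravel() for P in al]),[.58,-.05,-.7]); print(s,f.x.tolist(),f.cost,np.round(arc(f.x)[::s],4).tolist())
print(r.get_state()["time"])
E
```

```text
scene 1 [ 0.555  -0.0109 -1.0247] 1.0547447122840023e-06
[[221.6, 177.1], [209.4, 185.3], [203.4, 195.4], [204.2, 206.6], [212.2, 217.4], [228.8, 225.5]] [[0.5154, -0.1029], [0.5527, -0.111], [0.5892, -0.1042], [0.6216, -0.0847], [0.6455, -0.0552], [0.6548, -0.0175]] [0.0381 0.0372 0.0378 0.038  0.0389]
scene -1 [ 0.6382 -0.1475 -4.1644] 0.0033395836952851542
side 1 [ 0.5547 -0.0117 -1.0375] 1.6390524315559683e-06
[[243.0, 267.0], [266.0, 264.0], [287.0, 254.0], [299.0, 238.0], [304.0, 220.0], [299.9, 202.4]] [[0.5143, -0.1027], [0.5502, -0.1112], [0.5889, -0.107], [0.6202, -0.0866], [0.6442, -0.0567], [0.6544, -0.0193]] [0.037  0.0389 0.0374 0.0383 0.0388]
side -1 [ 0.6363 -0.1493 -4.1755] 0.0034227707611989306
1 [0.5548725249155061, -0.011325891618344401, -1.0311285342369163] 8.185580381699518e-06 [[0.5144, -0.1028], [0.5515, -0.1113], [0.589, -0.1053], [0.6216, -0.0858], [0.6446, -0.0555], [0.6546, -0.0189]]
-1 [0.6372382045939138, -0.14839917409424452, 2.113272788889596] 0.0067675192006890475 [[0.5375, -0.1412], [0.5474, -0.1045], [0.5703, -0.0741], [0.6028, -0.0545], [0.6403, -0.0484], [0.6774, -0.0568]]
1.9
```

```bash
python3 -m creep '[{"dx":-0.005,"dy":-0.005},{"dx":-0.02,"dy":-0.02},{"dx":-0.04,"dy":-0.04},{"dx":-0.06,"dy":-0.06},{"dx":-0.085,"dy":-0.085},{"dx":-0.11,"dy":-0.11},{"dx":-0.135,"dy":-0.135},{"dx":-0.16,"dy":-0.16},{"dx":-0.185,"dy":-0.185},{"dx":-0.21,"dy":-0.21}]' 1 20
python3 -m creep '[{"dx":-0.025,"dy":-0.024},{"dx":-0.05,"dy":-0.048},{"dx":-0.075,"dy":-0.072},{"dx":-0.1,"dy":-0.096},{"dx":-0.125,"dy":-0.12},{"dx":-0.15,"dy":-0.144},{"dx":-0.175,"dy":-0.168},{"dx":-0.2,"dy":-0.192},{"dx":-0.22,"dy":-0.21},{"dx":-0.24,"dy":-0.23}]'
python3 -m creep '[{"dx":-0.02,"dy":-0.02,"dz":0.01},{"dx":-0.04,"dy":-0.04,"dz":0.025},{"dx":-0.055,"dy":-0.055,"dz":0.045},{"dx":-0.066,"dy":-0.064,"dz":0.065},{"dx":-0.074,"dy":-0.071,"dz":0.09},{"dx":-0.074,"dy":-0.071,"dz":0.11},{"dx":-0.074,"dy":-0.071,"dz":0.125},{"dx":-0.074,"dy":-0.071,"dz":0.135},{"dx":-0.074,"dy":-0.071,"dz":0.14},{"dx":-0.074,"dy":-0.071,"dz":0.14}]'
cat >> h.py <<'E'
from scipy.spatial.transform import Rotation as Ro
def off(s,p):
    R=Ro.from_quat(np.roll(s["eef_rot"],-1)); return R.inv().apply(np.array(p)-s["tcp_pos"])
E
python3 - <<'E'
from plant import r
from h import *
d=r.camera("wrist"); s=r.get_state()
G=[[0.5144, -0.1028], [0.5515, -0.1113], [0.589, -0.1053], [0.6216, -0.0858], [0.6446, -0.0555], [0.6546, -0.0189]]
print({k:np.round(v,4).tolist() for k,v in s.items()})
uv=proj(d,np.c_[G,[.036]*6]); print(np.round(uv).tolist())
im=np.ascontiguousarray(d["image"][...,::-1]); big=cv2.resize(im,None,fx=1.5,fy=1.5)
for u,v in uv*1.5:
    if 0<u<768 and 0<v<576: cv2.drawMarker(big,(int(u),int(v)),(255,0,255),0,8,1)
cv2.imwrite("pics/b_wrist.png",big)
for g in G: print(np.round(off(s,[*g,.209]),4))
E
```

```text
{'time': 1.95, 'q': [1.2182, 0.048, 0.0992, 1.622, -0.0, 1.443], 'qd': [-0.0, -0.0008, 0.0008, 0.0001, 0.0002, -0.0018], 'effort': [0.0003, -33.8635, 32.0144, 0.0014, -0.0001, 0.0], 'tcp_pos': [0.117, 0.5118, 0.4047], 'eef_rot': [0.0, 0.1121, 0.9937, -0.0], 'wrist_force': [0.3463, -0.3204, 0.8781], 'moment': [0.0326, -0.0162, -0.0185], 'width': 0.0857}
[[-49.0, 474.0], [-43.0, 488.0], [-28.0, 501.0], [-9.0, 511.0], [13.0, 516.0], [35.0, 515.0]]
[-0.5243 -0.5106  0.1957]
[-0.5624 -0.5106  0.1957]
[-0.5976 -0.4964  0.1957]
[-0.6251 -0.4701  0.1957]
[-0.6407 -0.4354  0.1957]
[-0.6423 -0.3975  0.1957]validation failed for argument at $[0]...
validation failed for argument at $[0]...
validation failed for argument at $[0]...
```

View pics/b_wrist.png

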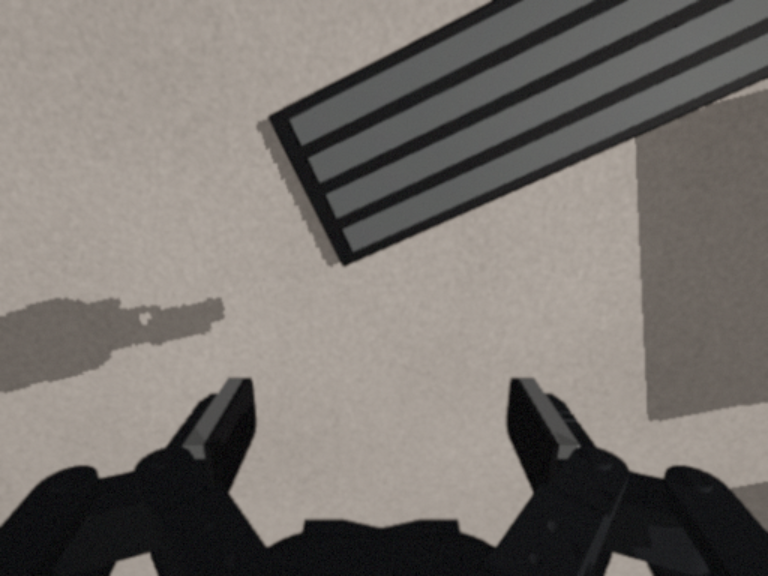

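The view shows only bench and the open jaws (tips near (240,380) and (525,380)). The moves were refused, probably because every row needs all four numbers, so I'll check that with the first call.

```bash
python3 -m creep '[{"dx":-0.005,"dy":-0.005,"dz":0,"spin":0},{"dx":-0.02,"dy":-0.02,"dz":0,"spin":0},{"dx":-0.04,"dy":-0.04,"dz":0,"spin":0},{"dx":-0.06,"dy":-0.06,"dz":0,"spin":0},{"dx":-0.085,"dy":-0.085,"dz":0,"spin":0},{"dx":-0.11,"dy":-0.11,"dz":0,"spin":0},{"dx":-0.135,"dy":-0.135,"dz":0,"spin":0},{"dx":-0.16,"dy":-0.16,"dz":0,"spin":0},{"dx":-0.185,"dy":-0.185,"dz":0,"spin":0},{"dx":-0.21,"dy":-0.21,"dz":0,"spin":0}]' 1 20
```

```text
time: 2.78
tcp_pos: [0.2752, 0.2584, 0.4049]
eef_rot: [0.0, 0.112, 0.994, 0.0]
wrist_force: [0.8, -0.5, -0.4]
width: 0.0
```

```bash
python3 -m creep '[{"dx":-0.025,"dy":-0.024,"dz":0,"spin":0},{"dx":-0.05,"dy":-0.048,"dz":0,"spin":0},{"dx":-0.075,"dy":-0.072,"dz":0,"spin":0},{"dx":-0.1,"dy":-0.096,"dz":0,"spin":0},{"dx":-0.125,"dy":-0.12,"dz":0,"spin":0},{"dx":-0.15,"dy":-0.144,"dz":0,"spin":0},{"dx":-0.175,"dy":-0.168,"dz":0,"spin":0},{"dx":-0.2,"dy":-0.192,"dz":0,"spin":0},{"dx":-0.22,"dy":-0.21,"dz":0,"spin":0},{"dx":-0.24,"dy":-0.23,"dz":0,"spin":0}]'
python3 -m creep '[{"dx":-0.02,"dy":-0.02,"dz":0.01,"spin":0},{"dx":-0.04,"dy":-0.04,"dz":0.025,"spin":0},{"dx":-0.055,"dy":-0.055,"dz":0.045,"spin":0},{"dx":-0.066,"dy":-0.064,"dz":0.065,"spin":0},{"dx":-0.074,"dy":-0.071,"dz":0.09,"spin":0},{"dx":-0.074,"dy":-0.071,"dz":0.11,"spin":0},{"dx":-0.074,"dy":-0.071,"dz":0.125,"spin":0},{"dx":-0.074,"dy":-0.071,"dz":0.135,"spin":0},{"dx":-0.074,"dy":-0.071,"dz":0.14,"spin":0},{"dx":-0.074,"dy":-0.071,"dz":0.14,"spin":0}]'
cat > look.py <<'E'
import sys
from plant import r
from h import *
cam,name,zoom=sys.argv[1:4]
d=r.camera(cam); s=r.get_state()
G=[[0.5144, -0.1028], [0.5515, -0.1113], [0.589, -0.1053], [0.6216, -0.0858], [0.6446, -0.0555], [0.6546, -0.0189]]
print({k:np.round(s[k],4).tolist() for k in("time","q","tcp_pos","eef_rot","wrist_force","width")})
uv=proj(d,np.c_[G,[.036]*6]); print(np.round(uv).tolist())
tip=proj(d,[[*s["tcp_pos"][:2],s["tcp_pos"][2]-.173]])[0]; print("tip px",tip)
im=np.ascontiguousarray(d["image"][...,::-1]); cv2.imwrite(f"pics/raw_{name}.png",im)
if zoom=="1": big=cv2.resize(im,None,fx=1.5,fy=1.5); o=np.zeros(2); k=1.5
else:
    o=np.maximum(uv.mean(0)-[75,65],0).astype(int); k=5; big=cv2.resize(im[o[1]:o[1]+110,o[0]:o[0]+150],None,fx=5,fy=5,interpolation=2)
for u,v in (uv-o)*k: cv2.drawMarker(big,(int(u),int(v)),(255,0,255),0,8,1)
cv2.drawMarker(big,tuple(((tip-o)*k).astype(int).tolist()),(0,255,255),1,12,1)
cv2.imwrite(f"pics/{name}.png",big)
for g in G: print(np.round(off(s,[*g,.209]),4))
E
python3 look.py wrist c_wrist 1
```

```text
time: 3.62
tcp_pos: [0.4579, -0.0194, 0.4048]
eef_rot: [0.0, 0.113, 0.994, 0.0]
wrist_force: [0.6, 0.7, -0.5]
width: 0.0003
time: 4.45
tcp_pos: [0.5133, -0.1031, 0.2637]
eef_rot: [-0.001, 0.112, 0.994, 0.0]
wrist_force: [-1.2, 1.2, 0.2]
width: -0.0001
{'time': 4.5, 'q': [-0.3261, 0.061, -0.1656, 1.3443, -0.0001, -0.1014], 'tcp_pos': [0.5138, -0.1031, 0.2649], 'eef_rot': [-0.0001, 0.1121, 0.9937, -0.0], 'wrist_force': [0.5472, 0.1678, -0.4443], 'width': -0.0}
[[254.0, 217.0], [254.0, 263.0], [271.0, 301.0], [302.0, 329.0], [342.0, 344.0], [387.0, 346.0]]
tip px [252.72978781 255.43787814]
[-0.0005  0.0005  0.0559]
[-0.0386  0.0004  0.0559]
[-0.0738  0.0146  0.0559]
[-0.1013  0.0409  0.0559]
[-0.1169  0.0756  0.0559]
[-0.1185  0.1135  0.0558]
```

View pics/c_wrist.png

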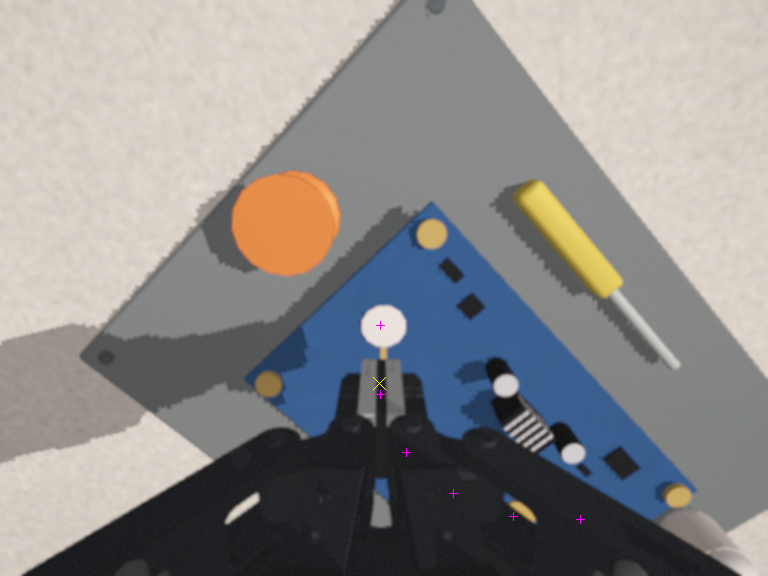

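The wrist view confirms the fit. The white pad is at (384,326) against a predicted (380,325), about 1–2 mm off, and the shut tips are around (382,385). The spool, driver, components and posts are all well clear. I'll descend gently onto white.

```bash
python3 -m creep '[{"dx":-0.0005,"dy":0.001,"dz":0.006,"spin":0},{"dx":-0.0005,"dy":0.0015,"dz":0.016,"spin":0},{"dx":-0.0005,"dy":0.0015,"dz":0.027,"spin":0},{"dx":-0.0005,"dy":0.0015,"dz":0.037,"spin":0},{"dx":-0.0005,"dy":0.0015,"dz":0.044,"spin":0},{"dx":-0.0005,"dy":0.0015,"dz":0.048,"spin":0},{"dx":-0.0005,"dy":0.0015,"dz":0.051,"spin":0},{"dx":-0.0005,"dy":0.0015,"dz":0.052,"spin":0},{"dx":-0.0005,"dy":0.0015,"dz":0.052,"spin":0},{"dx":-0.0005,"dy":0.0015,"dz":0.052,"spin":0}]'
python3 look.py side d_side 5 | head -3
python3 -m creep '[{"dx":0,"dy":0,"dz":0.001,"spin":0},{"dx":0,"dy":0,"dz":0.002,"spin":0},{"dx":0,"dy":0,"dz":0.003,"spin":0},{"dx":0,"dy":0,"dz":0.004,"spin":0},{"dx":0,"dy":0,"dz":0.005,"spin":0},{"dx":0,"dy":0,"dz":0.006,"spin":0},{"dx":0,"dy":0,"dz":0.0065,"spin":0},{"dx":0,"dy":0,"dz":0.007,"spin":0},{"dx":0,"dy":0,"dz":0.007,"spin":0},{"dx":0,"dy":0,"dz":0.007,"spin":0}]'
python3 look.py side e_side 5
python3 -c "
import cv2;a=cv2.imread('pics/d_side.png');b=cv2.imread('pics/e_side.png');h=min(a.shape[0],b.shape[0]);cv2.imwrite('pics/de.png',cv2.resize(cv2.hconcat([a[:h,:500],b[:h,:500]]),(800,440)))"
```

```text
time: 5.33
tcp_pos: [0.515, -0.1019, 0.2131]
eef_rot: [0.0, 0.112, 0.994, -0.0]
wrist_force: [-0.3, 0.4, 0.6]
width: -0.0001
{'time': 5.3833, 'q': [-0.3231, 0.094, -0.2359, 1.2399, 0.0001, -0.0983], 'tcp_pos': [0.5151, -0.1019, 0.2133], 'eef_rot': [0.0005, 0.1121, 0.9937, -0.0001], 'wrist_force': [0.4075, -0.0688, 0.1327], 'width': 0.0005}
[[243.0, 267.0], [267.0, 264.0], [287.0, 253.0], [300.0, 237.0], [304.0, 219.0], [300.0, 202.0]]
tip px [243.20350272 265.13039031]
time: 6.22
tcp_pos: [0.5149, -0.1019, 0.2059]
eef_rot: [0.0, 0.112, 0.994, -0.0]
wrist_force: [-0.4, 0.8, 1.5]
width: 0.0
{'time': 6.2667, 'q': [-0.3231, 0.0995, -0.2452, 1.2258, -0.0, -0.0983], 'tcp_pos': [0.5149, -0.1018, 0.2059], 'eef_rot': [0.0002, 0.1122, 0.9937, -0.0], 'wrist_force': [0.3136, -0.704, 0.9164], 'width': -0.0}
[[243.0, 267.0], [267.0, 264.0], [287.0, 253.0], [300.0, 237.0], [304.0, 219.0], [300.0, 202.0]]
tip px [243.21099627 267.33078377]
[ 0.0002 -0.001  -0.0031]
[-0.0378 -0.0011 -0.0031]
[-0.073   0.0131 -0.0031]
[-0.1005  0.0394 -0.0031]
[-0.1161  0.0741 -0.0031]
[-0.1177  0.112  -0.0031]
```

View pics/de.png

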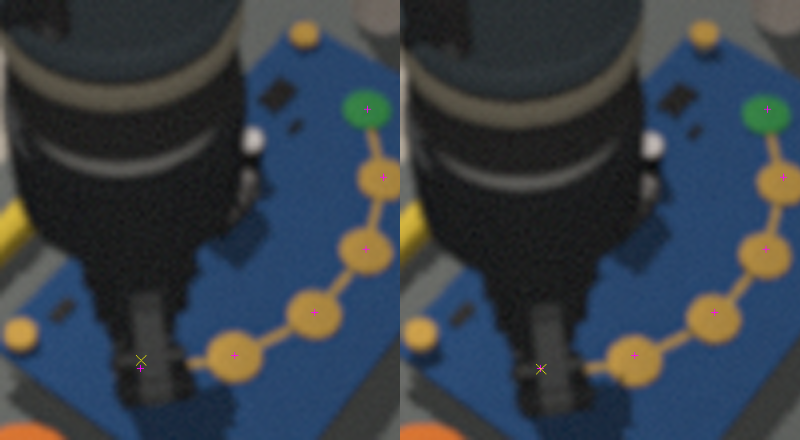

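The board visibly sank about 3 mm (0.9–1.5 N) under the tip, with the white pad covered. Pads 1–5 still match their predictions. The tip looks about 2 mm toward −x of the tool, so I'll correct for that as I hop along the arc, reading force after every pad.

```bash
python3 -m creep '[{"dx":0,"dy":0,"dz":-0.005,"spin":0},{"dx":0,"dy":0,"dz":-0.011,"spin":0},{"dx":-0.009,"dy":0,"dz":-0.012,"spin":0},{"dx":-0.018,"dy":0,"dz":-0.012,"spin":0},{"dx":-0.027,"dy":0,"dz":-0.012,"spin":0},{"dx":-0.036,"dy":0,"dz":-0.011,"spin":0},{"dx":-0.036,"dy":0,"dz":-0.007,"spin":0},{"dx":-0.036,"dy":0,"dz":-0.003,"spin":0},{"dx":-0.036,"dy":0,"dz":0,"spin":0},{"dx":-0.036,"dy":0,"dz":0,"spin":0}]'
python3 look.py side f_side 5; python3 look.py wrist f_wrist 1 | head -1; python3 -c "
import cv2;a=cv2.imread('pics/f_side.png');b=cv2.imread('pics/f_wrist.png')
a=cv2.resize(a[:540,:600],(444,400));b=cv2.resize(b[150:576,200:560],(338,400));cv2.imwrite('pics/f.png',cv2.hconcat([a,b]))"
```

```text
time: 7.1
tcp_pos: [0.5496, -0.1098, 0.205]
eef_rot: [-0.0, 0.112, 0.994, 0.0]
wrist_force: [0.4, -0.1, 2.2]
width: 0.0
{'time': 7.15, 'q': [-0.3168, 0.1898, -0.1453, 1.2361, -0.0, -0.092], 'tcp_pos': [0.5496, -0.1098, 0.2054], 'eef_rot': [-0.0002, 0.1122, 0.9937, 0.0], 'wrist_force': [1.1565, 0.5755, 1.6673], 'width': -0.0001}
[[243.0, 267.0], [267.0, 264.0], [287.0, 253.0], [300.0, 237.0], [304.0, 219.0], [300.0, 202.0]]
tip px [265.25095616 264.46988098]
[ 0.0359 -0.001  -0.0036]
[-0.0022 -0.0011 -0.0036]
[-0.0374  0.0132 -0.0036]
[-0.0648  0.0394 -0.0036]
[-0.0805  0.0741 -0.0036]
[-0.0821  0.112  -0.0036]
{'time': 7.2, 'q': [-0.3168, 0.1895, -0.1451, 1.2365, -0.0, -0.0919], 'tcp_pos': [0.5496, -0.1098, 0.2057], 'eef_rot': [-0.0002, 0.1122, 0.9937, 0.0], 'wrist_force': [0.0933, 0.2902, 1.7042], 'width': 0.0001}
```

View pics/f.png

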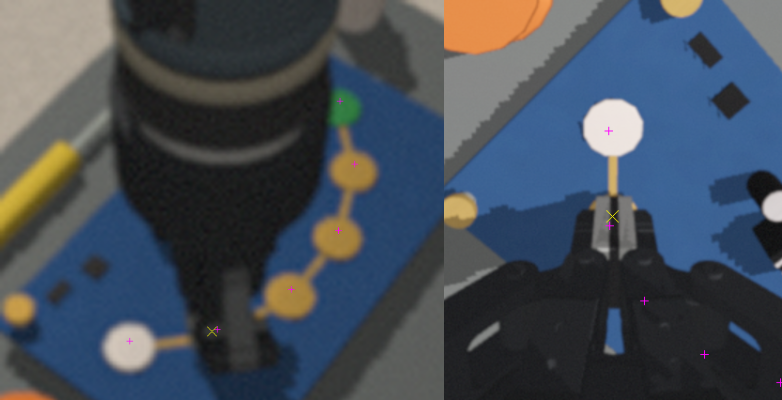

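The close wrist view shows the white pad centred at (613,128). Pad 1's rim peeks out symmetrically on either side of the tip at (597,203) and (634,205), so the tip is centred within 2 mm. The force is about 1.7 N and the board is down about 3 mm, so I'll go on.

```bash
python3 -m creep '[{"dx":0,"dy":0,"dz":-0.005,"spin":0},{"dx":0,"dy":0,"dz":-0.011,"spin":0},{"dx":-0.009,"dy":0.0035,"dz":-0.012,"spin":0},{"dx":-0.018,"dy":0.007,"dz":-0.012,"spin":0},{"dx":-0.027,"dy":0.0105,"dz":-0.012,"spin":0},{"dx":-0.036,"dy":0.014,"dz":-0.011,"spin":0},{"dx":-0.036,"dy":0.014,"dz":-0.007,"spin":0},{"dx":-0.036,"dy":0.014,"dz":-0.003,"spin":0},{"dx":-0.036,"dy":0.014,"dz":0,"spin":0},{"dx":-0.036,"dy":0.014,"dz":0,"spin":0}]'
python3 -m creep '[{"dx":0,"dy":0,"dz":0,"spin":0},{"dx":0,"dy":0,"dz":0,"spin":0}]'
python3 look.py side g_side 5; python3 look.py wrist g_wrist 1 | head -1; python3 -c "
import cv2;a=cv2.imread('pics/g_side.png');b=cv2.imread('pics/g_wrist.png')
a=cv2.resize(a[:540,:700],(444,342));a=cv2.copyMakeBorder(a,0,58,0,0,0);b=cv2.resize(b[150:576,200:560],(338,400));cv2.imwrite('pics/g.png',cv2.hconcat([a,b]))"
```

```text
time: 8.03
tcp_pos: [0.5876, -0.1042, 0.2051]
eef_rot: [-0.0, 0.112, 0.994, 0.0]
wrist_force: [0.2, 0.4, 1.6]
width: 0.0003
time: 8.2
tcp_pos: [0.5876, -0.1042, 0.2059]
eef_rot: [-0.0, 0.112, 0.994, 0.0]
wrist_force: [-0.3, -0.0, 1.9]
width: -0.0005
{'time': 8.25, 'q': [-0.2878, 0.2802, -0.037, 1.2543, 0.0, -0.0629], 'tcp_pos': [0.5876, -0.1042, 0.2059], 'eef_rot': [-0.0004, 0.1122, 0.9937, 0.0001], 'wrist_force': [-0.3797, 1.1295, 1.3586], 'width': 0.0001}
[[243.0, 267.0], [267.0, 264.0], [287.0, 253.0], [300.0, 237.0], [304.0, 219.0], [300.0, 202.0]]
tip px [285.45673989 253.79116768]
[ 0.0717 -0.015  -0.003 ]
[ 0.0336 -0.015  -0.003 ]
[-0.0016 -0.0008 -0.0031]
[-0.029   0.0255 -0.0031]
[-0.0447  0.0601 -0.0031]
[-0.0463  0.0981 -0.0031]
{'time': 8.3, 'q': [-0.2878, 0.2803, -0.037, 1.2543, -0.0, -0.0628], 'tcp_pos': [0.5876, -0.1042, 0.2059], 'eef_rot': [-0.0004, 0.1122, 0.9937, 0.0001], 'wrist_force': [0.2002, 0.3032, 1.6164], 'width': 0.0003}
```

View pics/g.png

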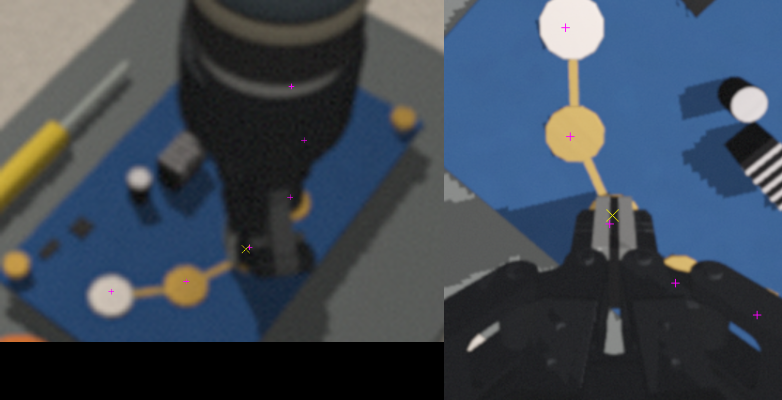

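Pads 0 and 1 are visible behind the tip at (572,27) and (575,134). The tip at (613,200) is on pad 2, with its rim visible on both sides, perhaps 1 mm more to the right. On to pads 3 and 4.

```bash
python3 -m creep '[{"dx":0,"dy":0,"dz":-0.005,"spin":0},{"dx":0,"dy":0,"dz":-0.011,"spin":0},{"dx":-0.007,"dy":0.0065,"dz":-0.012,"spin":0},{"dx":-0.014,"dy":0.013,"dz":-0.012,"spin":0},{"dx":-0.021,"dy":0.02,"dz":-0.012,"spin":0},{"dx":-0.028,"dy":0.027,"dz":-0.011,"spin":0},{"dx":-0.028,"dy":0.027,"dz":-0.007,"spin":0},{"dx":-0.028,"dy":0.027,"dz":-0.003,"spin":0},{"dx":-0.028,"dy":0.027,"dz":0,"spin":0},{"dx":-0.028,"dy":0.027,"dz":0,"spin":0}]'
python3 -m creep '[{"dx":0,"dy":0,"dz":0,"spin":0},{"dx":0,"dy":0,"dz":0,"spin":0}]'
python3 look.py side h_side 5; python3 look.py wrist h_wrist 1 | head -1; python3 -c "
import cv2;a=cv2.imread('pics/h_side.png');b=cv2.imread('pics/h_wrist.png')
a=cv2.resize(a[:540,:700],(444,342));a=cv2.copyMakeBorder(a,0,58,0,0,0);b=cv2.resize(b[150:576,200:560],(338,400));cv2.imwrite('pics/h.png',cv2.hconcat([a,b]))"
```

```text
time: 9.13
tcp_pos: [0.6212, -0.084, 0.2047]
eef_rot: [-0.0, 0.112, 0.994, 0.0]
wrist_force: [0.9, 1.1, 2.7]
width: -0.0
time: 9.3
tcp_pos: [0.6211, -0.0841, 0.2059]
eef_rot: [-0.0, 0.112, 0.994, 0.0]
wrist_force: [-0.7, 1.4, 1.4]
width: -0.0001
{'time': 9.35, 'q': [-0.2417, 0.3552, 0.0566, 1.2726, 0.0004, -0.0167], 'tcp_pos': [0.6211, -0.0841, 0.206], 'eef_rot': [-0.0001, 0.1123, 0.9937, 0.0002], 'wrist_force': [0.8438, 1.7746, 1.8465], 'width': -0.0}
[[243.0, 267.0], [267.0, 264.0], [287.0, 253.0], [300.0, 237.0], [304.0, 219.0], [300.0, 202.0]]
tip px [298.67898406 237.63399286]
[ 0.0999 -0.042  -0.003 ]
[ 0.0618 -0.042  -0.003 ]
[ 0.0266 -0.0278 -0.003 ]
[-0.0008 -0.0015 -0.003 ]
[-0.0165  0.0332 -0.003 ]
[-0.0181  0.0711 -0.003 ]
{'time': 9.4, 'q': [-0.2417, 0.3551, 0.0566, 1.2726, 0.0003, -0.0167], 'tcp_pos': [0.6211, -0.0842, 0.206], 'eef_rot': [-0.0001, 0.1123, 0.9937, 0.0001], 'wrist_force': [-0.2858, 0.2291, 1.8042], 'width': 0.0003}
```

View pics/h.png

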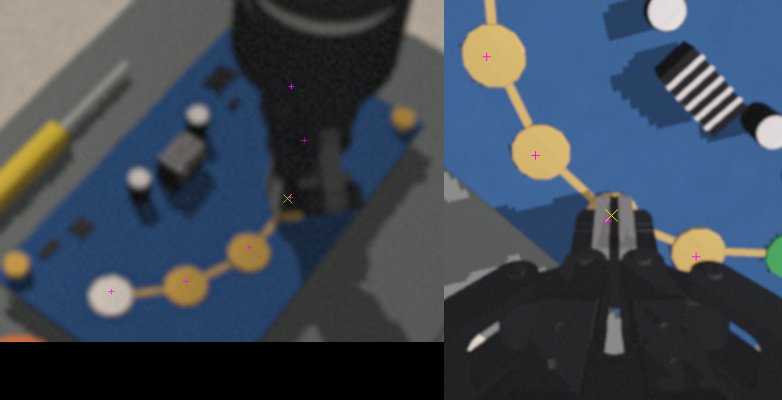

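Pads 1 and 2 lie behind the tip, pad 3's rim shows around it, and pad 4 is visible at (698,252) against its marker (696,257). Next come pad 4 and then green, with a slower final landing.

```bash
python3 -m creep '[{"dx":0,"dy":0,"dz":-0.005,"spin":0},{"dx":0,"dy":0,"dz":-0.011,"spin":0},{"dx":-0.004,"dy":0.0085,"dz":-0.012,"spin":0},{"dx":-0.008,"dy":0.017,"dz":-0.012,"spin":0},{"dx":-0.012,"dy":0.026,"dz":-0.012,"spin":0},{"dx":-0.0155,"dy":0.0345,"dz":-0.011,"spin":0},{"dx":-0.0155,"dy":0.0345,"dz":-0.007,"spin":0},{"dx":-0.0155,"dy":0.0345,"dz":-0.003,"spin":0},{"dx":-0.0155,"dy":0.0345,"dz":0,"spin":0},{"dx":-0.0155,"dy":0.0345,"dz":0,"spin":0}]'
python3 -m creep '[{"dx":0,"dy":0,"dz":0,"spin":0},{"dx":0,"dy":0,"dz":0,"spin":0}]'
python3 look.py side i_side 5; python3 look.py wrist i_wrist 1 | head -1; python3 -c "
import cv2;a=cv2.imread('pics/i_side.png');b=cv2.imread('pics/i_wrist.png')
a=cv2.resize(a[:540,:700],(444,342));a=cv2.copyMakeBorder(a,0,58,0,0,0);b=cv2.resize(b[150:576,200:560],(338,400));cv2.imwrite('pics/i.png',cv2.hconcat([a,b]))"
```

```text
time: 10.23
tcp_pos: [0.644, -0.0538, 0.2047]
eef_rot: [-0.0, 0.112, 0.994, 0.0]
wrist_force: [0.6, 1.6, 3.0]
width: 0.0002
time: 10.4
tcp_pos: [0.6439, -0.0541, 0.2059]
eef_rot: [-0.0, 0.112, 0.994, 0.0]
wrist_force: [-0.8, 1.8, 2.3]
width: 0.0
{'time': 10.45, 'q': [-0.1876, 0.4045, 0.1204, 1.2871, 0.0002, 0.0375], 'tcp_pos': [0.644, -0.0541, 0.2059], 'eef_rot': [-0.0002, 0.1123, 0.9937, 0.0001], 'wrist_force': [0.303, 0.6067, 1.2859], 'width': -0.0001}
[[243.0, 267.0], [267.0, 264.0], [287.0, 253.0], [300.0, 237.0], [304.0, 219.0], [300.0, 202.0]]
tip px [303.01228086 219.90774262]
[ 0.1154 -0.0764 -0.003 ]
[ 0.0774 -0.0764 -0.0031]
[ 0.0421 -0.0622 -0.0031]
[ 0.0147 -0.0359 -0.0031]
[-0.0009 -0.0012 -0.0031]
[-0.0025  0.0367 -0.0031]
{'time': 10.5, 'q': [-0.1876, 0.4044, 0.1204, 1.287, 0.0001, 0.0376], 'tcp_pos': [0.644, -0.0541, 0.2059], 'eef_rot': [-0.0002, 0.1123, 0.9937, 0.0001], 'wrist_force': [-0.1054, 0.7294, 1.7983], 'width': 0.0001}
```

View pics/i.png

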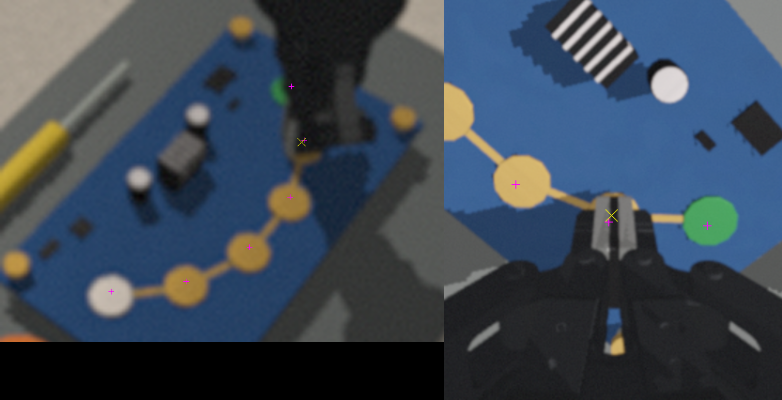

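The tip is on pad 4, with pad 3 behind it at (522,181) and green ahead at (710,221) against a marker at (707,225). Now the final hop to green, landing slowly.

```bash
python3 -m creep '[{"dx":0,"dy":0,"dz":-0.005,"spin":0},{"dx":0,"dy":0,"dz":-0.011,"spin":0},{"dx":0,"dy":0.009,"dz":-0.012,"spin":0},{"dx":-0.0005,"dy":0.018,"dz":-0.012,"spin":0},{"dx":-0.001,"dy":0.028,"dz":-0.012,"spin":0},{"dx":-0.001,"dy":0.038,"dz":-0.011,"spin":0},{"dx":-0.001,"dy":0.038,"dz":-0.008,"spin":0},{"dx":-0.001,"dy":0.038,"dz":-0.005,"spin":0},{"dx":-0.001,"dy":0.038,"dz":-0.003,"spin":0},{"dx":-0.001,"dy":0.038,"dz":-0.001,"spin":0}]'
python3 -m creep '[{"dx":0,"dy":0,"dz":0.0005,"spin":0},{"dx":0,"dy":0,"dz":0.001,"spin":0},{"dx":0,"dy":0,"dz":0.001,"spin":0},{"dx":0,"dy":0,"dz":0.001,"spin":0}]'
python3 look.py side j_side 5; python3 look.py wrist j_wrist 1 | head -1; python3 -c "
import cv2;a=cv2.imread('pics/j_side.png');b=cv2.imread('pics/j_wrist.png')
a=cv2.resize(a[:540,:700],(444,342));a=cv2.copyMakeBorder(a,0,58,0,0,0);b=cv2.resize(b[150:576,200:560],(338,400));cv2.imwrite('pics/j.png',cv2.hconcat([a,b]))"
python3 - <<'E'
from plant import r
import numpy as np
for n in ["bottle_mid","spool_mid","driver_mid"]:
    print(n,[(c,np.round(x["at"],3).tolist(),round(x["confidence"],2)) for c in("scene","side") if (r.camera(c) is not None) for x in r.tip_of(n,c)[:1]])
E
```

```text
time: 11.33
tcp_pos: [0.6535, -0.017, 0.2062]
eef_rot: [-0.0, 0.112, 0.994, 0.0]
wrist_force: [-0.3, 1.1, 0.6]
width: 0.0002
time: 11.67
tcp_pos: [0.6535, -0.0173, 0.2059]
eef_rot: [-0.0, 0.112, 0.994, 0.0]
wrist_force: [-1.5, 0.5, 1.0]
width: 0.0004
{'time': 11.7167, 'q': [-0.129, 0.4236, 0.1456, 1.2929, -0.0001, 0.0961], 'tcp_pos': [0.6535, -0.0173, 0.2059], 'eef_rot': [-0.0001, 0.1123, 0.9937, -0.0], 'wrist_force': [-1.1664, 0.9737, 1.169], 'width': -0.0004}
[[243.0, 267.0], [267.0, 264.0], [287.0, 253.0], [300.0, 237.0], [304.0, 219.0], [300.0, 202.0]]
tip px [298.78832346 202.77365009]
[ 0.1165 -0.1144 -0.0031]
[ 0.0785 -0.1144 -0.0031]
[ 0.0433 -0.1002 -0.0031]
[ 0.0158 -0.0739 -0.0031]
[ 0.0002 -0.0392 -0.0031]
[-0.0014 -0.0013 -0.0031]
{'time': 11.7667, 'q': [-0.129, 0.4236, 0.1455, 1.2929, -0.0001, 0.0961], 'tcp_pos': [0.6535, -0.0173, 0.2059], 'eef_rot': [-0.0001, 0.1123, 0.9937, -0.0001], 'wrist_force': [-0.9345, 0.5993, 2.5644], 'width': 0.0001}
bottle_mid [('scene', [0.692, 0.048, 0.041], 0.77)]
spool_mid [('side', [0.452, -0.133, 0.033], 0.71)]
driver_mid [('scene', [0.526, 0.013, 0.015], 0.78), ('side', [0.528, 0.012, 0.018], 0.81)]
```

View pics/j.png

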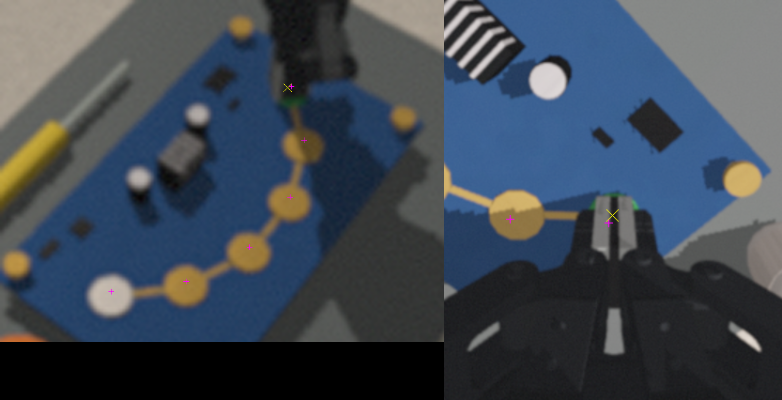

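The tip is on green, with its rim showing on both sides at (596,205) and (636,205). Pad 4 is free at (517,214), the board is down about 3 mm, and the loose objects haven't moved. Handing in.

```bash
python3 -c "
from plant import r
print(r.hand_in(), r.get_state()['time'])"
```

```text
the job is handed in; nothing more can be done
the job is handed in; nothing more can be done
```

I touched all six pads in order, white to green, with the shut fingertips, lifting about 9 mm clear of the pads between them. I handed the job in at about 12 s of the 37 s limit, with the tip still resting on green.

**Touch and press depth:** The last pictures showed the tip centred on green to within about 2 mm and pad 4 clear of it. The measured arm height puts the board about 3 mm down at rest on each pad, and at most about 4.3 mm for a moment on landing. The vertical force read about 1–3 N, with noise of about ±1 N.

**Surroundings:** The components were never approached closer than several centimetres. The bottle, spool and driver were found within about 6 mm of where they started, which is about the networks' accuracy. At the end the bottle was found only by the scene camera and the spool only by the side camera.

**Disagreements:**
- My first set of moves was refused because the rows lacked some keys; nothing moved and I resent them complete.
- The camera calibrations differed by 1–2 mm. I corrected for that on the way.
- On white, the side view suggested the tip was up to 5 mm off-centre, while the wrist view just before the descent suggested about 2 mm. Either is within the pad's 11 mm radius.

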